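Snap the stop clip onto the guide rail

TASK

The guide rail of the printing jig has lost its stop. Take the larger of the two spring clips and push it down from above onto the round rail, in the gap between the two collars, until its arms snap past the widest point and it sits fully home with its grip tab pointing up. Let go of it, and leave the smaller clip standing where it is.

Things in the scene. Friction and masses are not known exactly. Their poses are not given: they have to be found in the camera images.
- stop_clip: Larger spring clip, loose, 80 g, stands mouth down on its arm ends. Black shoulder plate 28 (x) x 50 (y) mm, upper face 40 mm above origin; upright grip tab on it 26 (x) x 16 (y), top at 70 mm; the plate can be pushed on beside the tab. Two steel arms, sprung, mouth 20.5 mm, flared ends. Origin: centre of underside (table level). x along its round seat, z up; works either way round
- stop_clip_seat (a point): Centre of the larger clip's 28 mm round seat, on the seat's axis, 20 mm above the clip's origin; axes as the clip's. On the way over the rail each arm springs out about 4 mm and then closes under it; this takes roughly 5 to 12 N, after which it pulls itself home and grips the rail.
- rail_stand: Guide rail on its stand, fixed: grey base 270 (x) x 90 (y) x 10 mm, aluminium uprights at x = +-115 mm, 92 mm high, and a steel rail of 28 mm diameter along x, its axis 70 mm above the table. Two fixed dark collars, 40 mm diameter, on the rail leave a gap of 84 mm between them, centred on x = 0. Origin: centre of the base's underside on the table, z up.
- rail_mid (a point): Point on the rail's axis midway between the two collars, 70 mm above the stand's origin; axes as the stand's.
- small_clip: A smaller spring clip of the same form and materials, loose, for a 16 mm rod, too small for the rail: shoulder plate 18 (x) x 32 (y) mm, 52 mm high in all, standing mouth down. To be left alone. Origin: centre of its underside.
Mind the look-alikes: they are no part of the job. Leave any blue, pink or turquoise look-alike of the stop_clip alone.

How it is judged:
By the outcome, as a careful person would: the job done as asked, in the order asked, and still so for the second after the job is handed in, with the robot touching nothing.
It also fails if it takes over 45 s, if anything falls off the work surface, if the arm or the gripper's body presses on something with over 40 N, if the wrist force passes 120 N, or if a joint passes its speed limit or range.

ROBOT

A 6-joint arm with a two-finger parallel gripper is mounted at the origin on a cart in front of the work surface, level with it; the furniture and walls round the work are solid. World frame = base frame: x ahead of the robot, y to its left, z up, the work surface at z = 0. Lengths are in m, angles in rad, forces in N, time in s.
With the tool pointing down it reaches from about 0.325 to 0.775 m from the base axis. Payload 9.3 kg.
Tool frame: the origin (TCP) lies at the very end of the fingers, on their centre line; the grasp point (between the pads) lies 19 mm behind it; z points along the fingers, y is the direction in which the jaws open and shut (so a half turn about z gives the same grasp; the last joint's range is limited). The gripper opens to 85 mm and grips with 20 to 120 N. Pads are 22 mm wide; open, the fingers measure 114 mm over their backs; the gripper's body (76 mm by 85 mm) begins 54 mm behind the grasp point. The pads swing forward as they close: fully open they stand 13 mm farther back than shut.
Start: joints at [-1.479, 0.259, 0.021, 1.334, 0, 1.418], TCP at [0.133, -0.534, 0.205] pointing down, gripper open.
Joint ranges: [-3.04, 3.04], [-0.91, 1.82], [-1.04, 1.36], [-1.92, 1.95], [-1.52, 1.45], [-3.14, 3.14]. Speed limits (rad/s): [2.22, 2.22, 2.79, 3.14, 3.14, 3.14].

INTERFACE

Orientations are given as a 3x3 rotation matrix whose columns are the frame's x, y, z axes.
In Python, from station import env gives the robot as it stands.
- The arm moves only by the shell command python3 -m handwheel 'ROWS' [FORCE]. ROWS is text: rows parted by semicolons, each of 5 numbers parted by spaces: the shift along the tool's x, y, z in mm, then the turn about the tool's z in rad, then the finger opening in mm, from 0 to 85.4. In form: dx dy dz twist claw; .... A call has 1 to 12 rows; each row is the pose to reach, as a shift and turn from the pose commanded when the call began, along the tool's axes at that moment; what a row does not reach only later rows make up. A row lasts 1/10 s, in which the tool goes at most 50 mm and 8.59 degrees, less where a joint would pass 70% of its speed; a pose out of reach is approached as far as the arm can. A call with a gripper value outside its range is refused whole. The fingers move at their own pace and stop on an object; FORCE is the grip in N (left out, the last holds). Time passes only in rows, so rows that repeat a pose let the fingers close. It gives the time, the measured TCP pose, the force and the opening at its end, in the units of the state.
- env.read_state(): the state, without advancing time (a new reading comes with each control period).
- env.get_image(name): name is "scene" or "side" or "wrist"; returns the picture (480x640x3 uint8, red, green, blue); there is no depth.
- env.camera_model(name): a dict with "K" (3x3 intrinsics, pixels), "eye" and "attitude" of the camera in the world. Camera axes: x right, y down, z forward; pixel columns grow to the right and rows downward; lengths in m; the calibration is good to about 2 mm. A picture is of the moment at which its call begins: read the wrist's pose just before it. camera_model takes no time and is no camera call; for the wrist camera it gives the pose at the moment of the call.
- env.hand_in(): hands the job in, once; it reports no verdict.
The state is a dict: "time_s": time; "q": joint angles; "qd": joint speeds; "joint_efforts": joint torques, N m; "ee_pos": TCP position; "eef_rot": TCP orientation; "contact_force": force on the tool from outside, world axes, zero at the start; "wrist_torque": the same for the moment, N m; "width": finger opening in m.
Only numpy, scipy, OpenCV 4.12 (cv2) and the standard library are available. Lean on these libraries where they do the work, as an engineer would, in place of code of your own. Each camera call takes 0.05 s, during which the arm holds its last target. There are 200 camera calls.

## Working session

There is one attempt and no reset: what is moved stays moved. The work goes in short steps, Python scripts to look and compute and a shell command to move; the robot and the scene stay as the last step left them, time stands still between calls to the robot, and variables do not carry over. Pictures are saved under pics/ and viewed, about 8 in all and at most 12, crops included, and the job is handed in when it is done.

```bash
mkdir -p pics; ls
python3 - <<'E'
from station import env
import cv2,numpy as np
np.set_printoptions(precision=4,suppress=True)
s=env.read_state();print(s['time_s'],s['ee_pos'],s['eef_rot'],s['width'])
for n in("scene","side"):
    im=env.get_image(n);cv2.imwrite(f"pics/{n}0.png",im[:,:,::-1]);print(n,env.camera_model(n))
E
```

```text
pics
0.0 [ 0.1333 -0.5333  0.2039] [[ 0.9702  0.2423 -0.0001]
 [ 0.2423 -0.9702  0.0014]
 [ 0.0002 -0.0014 -1.    ]] 0.08533368341782999
scene {'K': array([[493.0509,   0.    , 326.2725],
       [  0.    , 493.0509, 242.0447],
       [  0.    ,   0.    ,   1.    ]]), 'eye': array([-0.4892,  0.6285,  0.6145]), 'attitude': array([[-0.47  , -0.3829,  0.7953],
       [-0.8826,  0.2183, -0.4165],
       [-0.0141, -0.8976, -0.4405]])}
side {'K': array([[510.157 ,   0.    , 326.2365],
       [  0.    , 510.157 , 248.2042],
       [  0.    ,   0.    ,   1.    ]]), 'eye': array([ 0.352 , -0.6726,  0.6937]), 'attitude': array([[ 0.9827, -0.126 ,  0.136 ],
       [-0.1847, -0.5996,  0.7787],
       [-0.0166, -0.7903, -0.6125]])}
```

View pics/scene0.png

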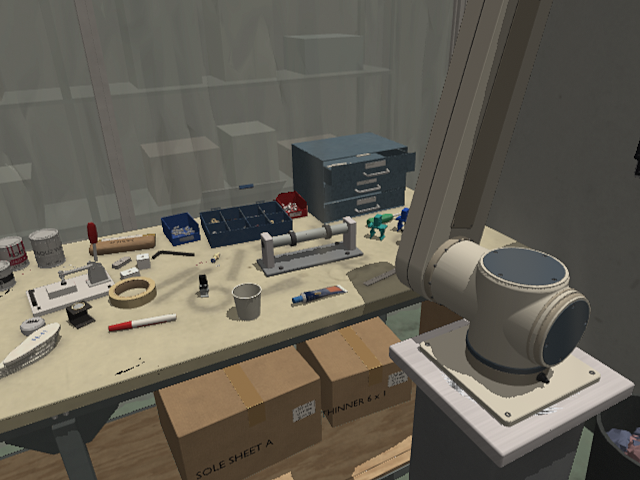

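View pics/side0.png

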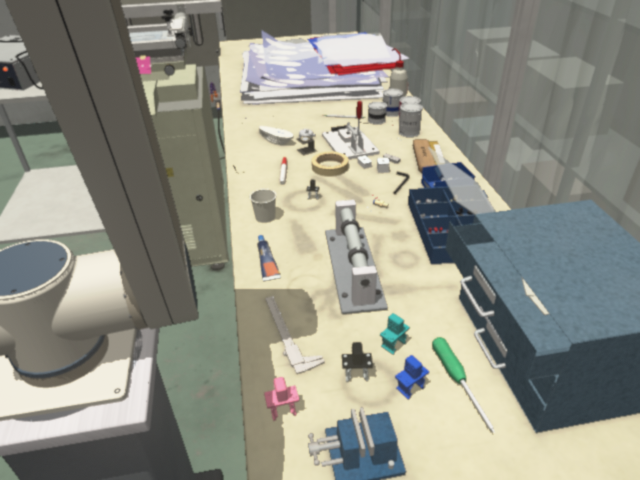

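The side view shows three black candidates. The clip at (357,360) is the largest and is steel-armed. The one at (313,187) is the small clip, and the object at (306,140) isn't clip-shaped. The turquoise (395,332), blue (411,376) and pink (282,397) ones are look-alikes. The rail is around (353,255). I'll confirm in one crop and measure.

```bash
cat > h.py <<'E'
import numpy as np,cv2
from station import env
np.set_printoptions(precision=4,suppress=True)
def ray(m,uv,z):
    d=np.asarray(m['attitude'])@np.linalg.inv(m['K'])@np.array([uv[0],uv[1],1.]);e=np.asarray(m['eye'])
    return e+d*(z-e[2])/d[2]
def proj(m,P):
    c=np.asarray(m['attitude']).T@(np.asarray(P)-m['eye']);p=m['K']@c;return p[:2]/p[2]
E
python3 - <<'E'
from h import *
im=cv2.imread('pics/side0.png');m=env.camera_model('side')
a=cv2.resize(im[320:420,300:440],None,fx=4,fy=4,interpolation=cv2.INTER_CUBIC)
b=cv2.resize(im[190:320,310:400],None,fx=4,fy=4,interpolation=cv2.INTER_CUBIC)
b=cv2.resize(b,(277,400)); cv2.imwrite('pics/crop0.png',np.hstack([a,b[:, :240]]) if 0 else a)
cv2.imwrite('pics/crop1.png',cv2.resize(im[190:320,310:400],None,fx=4.5,fy=4.5,interpolation=cv2.INTER_CUBIC))
print('clip',ray(m,(357,358),.04),'small',ray(m,(313,187),.03),'rail',ray(m,(355,243),.07))
E
```

```text
clip [ 0.4923 -0.1399  0.04  ] small [0.5133 0.4251 0.03  ] rail [0.5506 0.1253 0.07  ]
```

View pics/crop0.png

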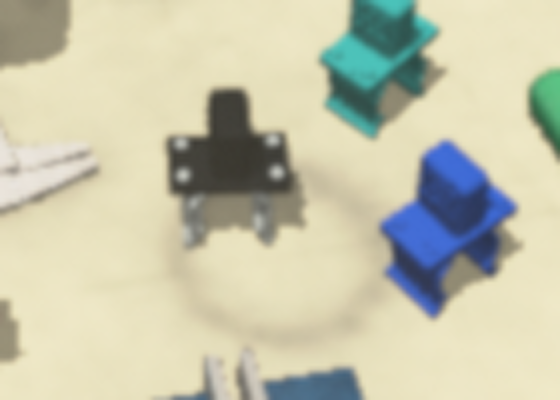

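View pics/crop1.png

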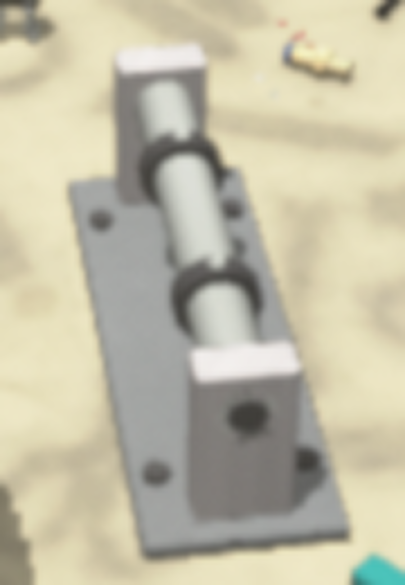

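Confirmed: the black, steel-armed clip at side (357,358) is the target. Its tab's narrow side is along image x, and the plate is about 50 mm wide. The rail runs from (350,215) to (360,270) with both collars visible. Next I'll measure the plate, rail and collars from contours.

Run:
```python
from h import *
im=cv2.imread('pics/side0.png');m=env.camera_model('side')
g=im.max(2)
def mask(x0,y0,x1,y1,t=75):
    k=np.zeros(g.shape,np.uint8);k[y0:y1,x0:x1]=(g[y0:y1,x0:x1]<t)*255;return k
k=mask(336,352,378,372); cs,_=cv2.findContours(k,0,2);c=max(cs,key=cv2.contourArea)
q=cv2.minAreaRect(np.array([ray(m,p[0],.04)[:2]*1000 for p in c],np.float32));print('plate',q)
# plate corners (crop px/4): 
for p in [(168,137),(285,134),(292,190),(171,194)]: print(ray(m,(300+p[0]/4,320+p[1]/4),.04))
# upright top faces corners at z .092
for pts in ([(116,50),(205,47),(208,68),(116,72)],[(189,350),(297,344),(301,375),(193,382)]):
    P=np.array([ray(m,(310+a/4.5,190+b/4.5),.092) for a,b in pts]);print('upright',P.mean(0));print(P[:,:2])
# base corners z .01
for a,b in [(68,182),(237,172),(350,535),(145,553)]: print('base',ray(m,(310+a/4.5,190+b/4.5),.01))
w=env.camera_model('wrist');s=env.read_state();print(w,np.array(s['eef_rot']).T@(w['eye']-s['ee_pos']), np.array(s['eef_rot']).T@w['attitude'])
```

```text
plate ((491.31781005859375, -142.6109619140625), (31.1639461517334, 44.98790740966797), 78.58136749267578)
[ 0.4699 -0.1273  0.04  ]
[ 0.5175 -0.1353  0.04  ]
[ 0.5129 -0.1639  0.04  ]
[ 0.465  -0.1563  0.04  ]
upright [0.5568 0.2406 0.092 ]
[[0.5371 0.2532]
 [0.5799 0.2468]
 [0.577  0.2283]
 [0.5332 0.2341]]
upright [0.5415 0.0128 0.092 ]
[[0.5211 0.0252]
 [0.565  0.0199]
 [0.5615 0.0008]
 [0.5182 0.0054]]
base [0.5136 0.2625 0.01  ]
base [0.5998 0.2532 0.01  ]
base [ 0.5832 -0.0114  0.01  ]
base [ 0.4966 -0.0045  0.01  ]
{'K': array([[373.1065,   0.    , 324.9984],
       [  0.    , 373.1065, 243.6647],
       [  0.    ,   0.    ,   1.    ]]), 'eye': array([ 0.2037, -0.5161,  0.3726]), 'attitude': array([[ 0.2435, -0.93  , -0.2754],
       [-0.9699, -0.2339, -0.0675],
       [-0.0016,  0.2836, -0.959 ]])} [ 0.0725  0.0002 -0.1686] [[ 0.0011 -0.9589 -0.2837]
 [ 1.      0.0012 -0.0001]
 [ 0.0004 -0.2837  0.9589]]
```

```bash
python3 -m handwheel '40 -26 0 -0.1 45; 80 -52 0 -0.22 45; 120 -79 0 -0.34 45; 160 -105 0 -0.46 45; 200 -131 0 -0.58 45; 240 -157 0 -0.7 45; 280 -184 0 -0.82 45; 320 -210 0 -0.94 45; 360 -236 0 -1.05 45; 400 -262 0 -1.12 45; 430 -282 0 -1.166 45; 441 -289 0 -1.166 45' 100
python3 -m handwheel '0 0 0 0 45; 0 0 0 0 45'
python3 - <<'E'
from h import *
s=env.read_state();m=env.camera_model('wrist');im=env.get_image('wrist')[:,:,::-1]
cv2.imwrite('pics/w1.png',im);import pickle;pickle.dump(m,open('w1.pkl','wb'));print(s['ee_pos'],s['eef_rot'],s['q'])
E
```

```text
time_s: 1.3
ee_pos: [0.4925, -0.1438, 0.2041]
eef_rot: [[0.155, 0.988, -0.0], [0.988, -0.155, 0.001], [0.001, -0.001, -1.0]]
contact_force: [-0.6, -0.7, 0.2]
width: 0.0448
time_s: 1.5
ee_pos: [0.4906, -0.1467, 0.2043]
eef_rot: [[0.16, 0.987, -0.001], [0.987, -0.16, 0.0], [-0.0, -0.001, -1.0]]
contact_force: [-0.8, -0.3, 0.2]
width: 0.0447
[ 0.4906 -0.1467  0.2043] [[ 0.1597  0.9872 -0.0009]
 [ 0.9872 -0.1597  0.    ]
 [-0.0001 -0.0009 -1.    ]] [-0.4544  0.1944 -0.0648  1.3124 -0.0004  1.2768]
```

View pics/w1.png

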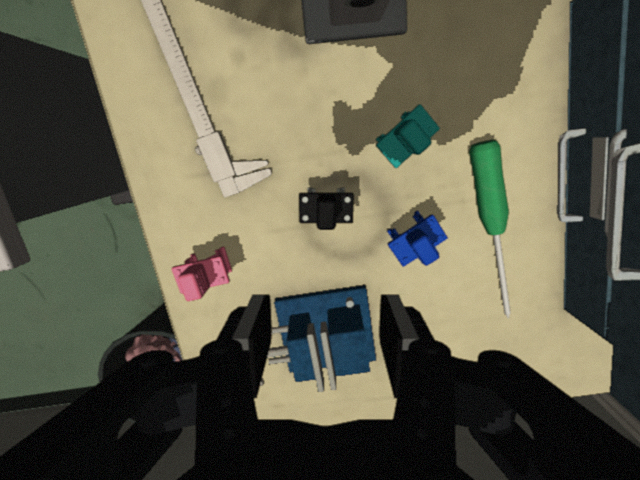

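The wrist view shows the clip plate at about (326,208), fairly square to the image. The fingers are at rows 300–390 and the vise is at (325,340).

Run:
```python
from h import *
import pickle
m=pickle.load(open('w1.pkl','rb'));im=cv2.imread('pics/w1.png')
print('eye',m['eye'],'proj plate',proj(m,(.4913,-.1457,.04)),'tcp',proj(m,(.4906,-.1467,.2043)))
g=im.max(2);k=np.zeros(g.shape,np.uint8);k[185:235,290:362]=(g[185:235,290:362]<50)*255
cs,_=cv2.findContours(k,0,2);c=max(cs,key=cv2.contourArea);print(cv2.boundingRect(c))
for r in range(188,232,3):
    x=np.where(k[r]>0)[0]; print(r,x.min() if len(x) else None,x.max() if len(x) else None,len(x))
```

```text
eye [ 0.5026 -0.0756  0.3729] proj plate [325.273  214.7769] tcp [324.1074 287.439 ]
(299, 191, 55, 38)
188 None None 0
191 310 342 3
194 300 352 53
197 300 353 43
200 300 352 38
203 300 352 51
206 300 352 53
209 300 352 53
212 300 351 52
215 300 351 42
218 300 351 37
221 300 352 48
224 317 334 18
227 318 333 16
230 None None 0
```

```bash
python3 - <<'E'
from h import *
import pickle
m=pickle.load(open('w1.pkl','rb'))
print(ray(m,(326.2,207.5),.04),'base edge corners',ray(m,(307,42),.01),ray(m,(405,30),.01))
E
python3 -m handwheel '1 0 30 0 45; 2 0.5 65 0 45; 3 0.5 100 0 45; 3 0.5 125 0 45; 3 0.5 142 0 45; 3 0.5 152 0 45; 3 0.5 158 0 45; 3 0.5 160 0 45; 3 0.5 160 0 45; 3 0.5 160 0 45' 100
python3 -m handwheel '0 0 0 0 45; 0 0 0 0 25; 0 0 0 0 10; 0 0 0 0 5; 0 0 0 0 5; 0 0 0 0 5; 0 0 0 0 5' 100
```

```text
[ 0.4932 -0.1392  0.04  ] base edge corners [0.4989 0.0026 0.01  ] [ 0.5844 -0.0017  0.01  ]
time_s: 2.55
ee_pos: [0.4924, -0.1438, 0.0453]
eef_rot: [[0.159, 0.987, 0.001], [0.987, -0.159, -0.001], [-0.0, 0.001, -1.0]]
contact_force: [-0.5, 0.1, -0.3]
width: 0.0447
time_s: 3.25
ee_pos: [0.4921, -0.1434, 0.0446]
eef_rot: [[0.159, 0.987, -0.0], [0.987, -0.159, 0.0], [-0.0, -0.0, -1.0]]
contact_force: [-0.2, 0.8, -0.5]
width: 0.0048
```

The fingers closed to 5 mm, so nothing was gripped. I'll look.

Run:
```python
from h import *
a=env.get_image('side')[280:440,270:470,::-1];b=env.get_image('wrist')[:,:,::-1]
cv2.imwrite('pics/c2.png',np.hstack([cv2.resize(a,(400,320),interpolation=2),cv2.resize(b,(400,300))[:, :] if 0 else cv2.copyMakeBorder(cv2.resize(b,(400,300)),0,20,0,0,0)]))
print(env.read_state()['width'])
```

```text
0.004919292533415714
```

View pics/c2.png

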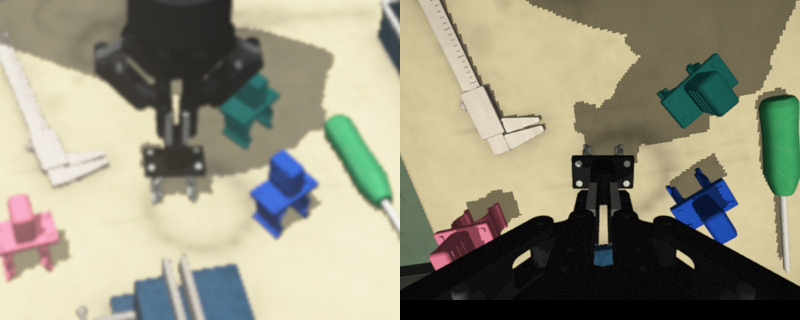

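The clip still stands undisturbed, with its plate at (172,160) in the left panel. The two views disagree about where the fingertips are relative to the plate, so I'm enlarging with the TCP's projected position marked.

Run:
```python
from h import *
s=env.read_state();P=np.array(s['ee_pos']);out=[]
for n,h in(('side',40),('wrist',75)):
    im=env.get_image(n)[:,:,::-1].copy();m=env.camera_model(n);p=proj(m,P);print(n,p,P,proj(m,P+[0,0,.03]))
    u,v=p.astype(int);x0=max(0,u-h);y0=min(max(0,v-h),480-2*h);c=cv2.convertScaleAbs(im[y0:y0+2*h,x0:x0+2*h],alpha=1.8,beta=20)
    f=400/(2*h);c=cv2.resize(c,(400,400),interpolation=cv2.INTER_CUBIC)
    cv2.circle(c,(int((p[0]-x0)*f),int((p[1]-y0)*f)),4,(0,0,255),1);out.append(c)
cv2.imwrite('pics/c3.png',np.hstack(out))
```

```text
side [357.4005 357.8648] [ 0.492  -0.1434  0.0446] [357.7936 345.4233]
wrist [324.0159 287.4782] [ 0.492  -0.1434  0.0446] [323.8246 316.3807]
```

View pics/c3.png

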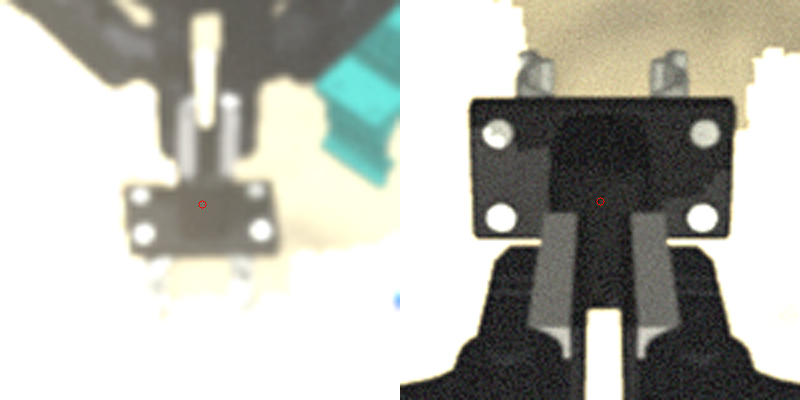

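The pads closed at 5 mm just above the tab. Both views put the fingertips near z≈0.068, not at the 0.045 reported, and the tab's centre about 4 mm further in +y. I'll open, shift, and go lower in small steps, watching the force.

```bash
python3 -m handwheel '0 0 -3 0 45; 0 0 -3 0 45; 2 0 -3 0 45; 4 0 -3 0 45; 4 0 0 0 45; 4 0 4 0 45; 4 0 8 0 45; 4 0 11 0 45; 4 0 12 0 45; 4 0 12 0 45'
python3 - <<'E'
from h import *
s=env.read_state();P=np.array(s['ee_pos']);out=[];print(P,s['contact_force'],s['width'])
for n,h in(('side',40),('wrist',100)):
    im=env.get_image(n)[:,:,::-1].copy();m=env.camera_model(n);p=proj(m,P);print(n,p)
    u,v=p.astype(int);x0=max(0,u-h);y0=min(max(0,v-h),480-2*h);c=cv2.convertScaleAbs(im[y0:y0+2*h,x0:x0+2*h],alpha=1.8,beta=20)
    f=400/(2*h);c=cv2.resize(c,(400,400),interpolation=cv2.INTER_CUBIC)
    cv2.circle(c,(int((p[0]-x0)*f),int((p[1]-y0)*f)),4,(0,0,255),1);out.append(c)
cv2.imwrite('pics/c4.png',np.hstack(out))
E
```

```text
time_s: 4.45
ee_pos: [0.4926, -0.1395, 0.0323]
eef_rot: [[0.159, 0.987, -0.0], [0.987, -0.159, 0.0], [0.0, -0.0, -1.0]]
contact_force: [-0.3, -0.4, 0.2]
width: 0.0449
[ 0.4926 -0.1395  0.0323] [-0.3206 -0.4368  0.1898] 0.044870396142445826
side [357.0166 360.8687]
wrist [323.7151 287.2035]
```

View pics/c4.png

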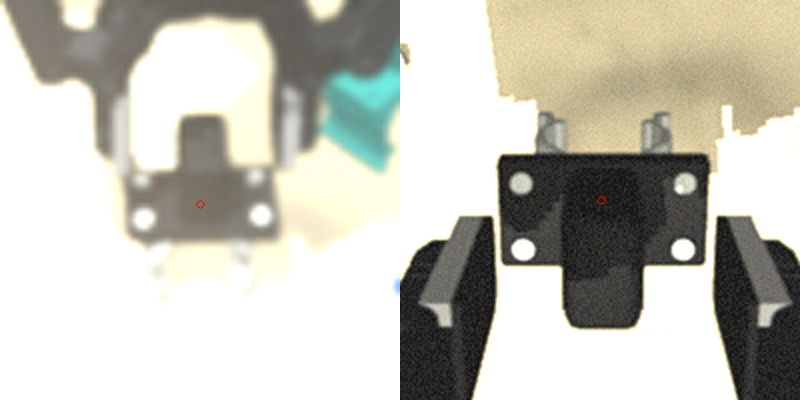

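The tips are still about 20 mm above the plate and clear on both sides of the tab. I'll go 10 mm lower and close.

```bash
python3 -m handwheel '-1 0 4 0 40; -2 0 8 0 35; -2 0 10 0 30; -2 0 10 0 30; -2 0 10 0 20; -2 0 10 0 10; -2 0 10 0 5; -2 0 10 0 5; -2 0 10 0 5; -2 0 10 0 5' 100
python3 -m handwheel '0 0 0 0 5; 0 0 0 0 5' 100
```

```text
time_s: 5.55
ee_pos: [0.4926, -0.1415, 0.0228]
eef_rot: [[0.159, 0.987, 0.0], [0.987, -0.159, -0.0], [-0.0, 0.001, -1.0]]
contact_force: [0.9, 0.3, 3.8]
width: 0.0138
time_s: 5.75
ee_pos: [0.4926, -0.1415, 0.0228]
eef_rot: [[0.159, 0.987, 0.0], [0.987, -0.159, -0.0], [-0.0, 0.001, -1.0]]
contact_force: [0.5, 0.5, 5.1]
width: 0.0135
```

Gripped: the width holds at 13.5 mm, with a light 5 N touch on the plate. Lifting and carrying to above the rail.

```bash
python3 -m handwheel '0 0 -10 0 5; 0 0 -35 0 5; 0 0 -70 0 5; 0 0 -105 0 5; 0 0 -130 0 5; 20 1 -140 -0.01 5; 50 2 -140 -0.02 5; 85 4 -140 -0.03 5; 120 6 -140 -0.05 5; 155 7 -140 -0.06 5; 190 9 -140 -0.07 5; 220 10 -140 -0.08 5'
python3 -m handwheel '25 1 0 -0.01 5; 45 2 0 -0.013 5; 54 2.5 0 -0.013 5; 57 2.5 0 -0.013 5; 57 2.5 0 -0.013 5; 57 2.5 0 -0.013 5'
python3 - <<'E'
from h import *
s=env.read_state();m=env.camera_model('wrist');P=np.array(s['ee_pos']);print(P,s['eef_rot'],s['width'],s['contact_force'])
w=env.get_image('wrist')[:,:,::-1];a=env.get_image('side')[:,:,::-1]
import pickle;pickle.dump(m,open('w5.pkl','wb'));cv2.imwrite('pics/w5.png',w);cv2.imwrite('pics/s5.png',a)
f=cv2.convertScaleAbs(np.hstack([cv2.resize(a[170:330,290:430],(385,440),interpolation=2),cv2.resize(w[100:480,140:500],(417,440))]),alpha=1.4,beta=15)
cv2.imwrite('pics/c5.png',f[:, :800])
E
```

```text
time_s: 6.95
ee_pos: [0.5371, 0.0758, 0.1628]
eef_rot: [[0.079, 0.997, -0.001], [0.997, -0.079, 0.0], [-0.0, -0.001, -1.0]]
contact_force: [1.4, 0.1, -1.3]
width: 0.014
time_s: 7.55
ee_pos: [0.5443, 0.1299, 0.1626]
eef_rot: [[0.068, 0.998, -0.0], [0.998, -0.068, -0.0], [-0.0, -0.0, -1.0]]
contact_force: [-0.0, 0.8, -0.9]
width: 0.0138
[0.5443 0.1299 0.1626] [[ 0.0678  0.9977 -0.0002]
 [ 0.9977 -0.0678 -0.0002]
 [-0.0003 -0.0002 -1.    ]] 0.013831232701319886 [-0.047   0.8135 -0.8935]
```

View pics/c5.png

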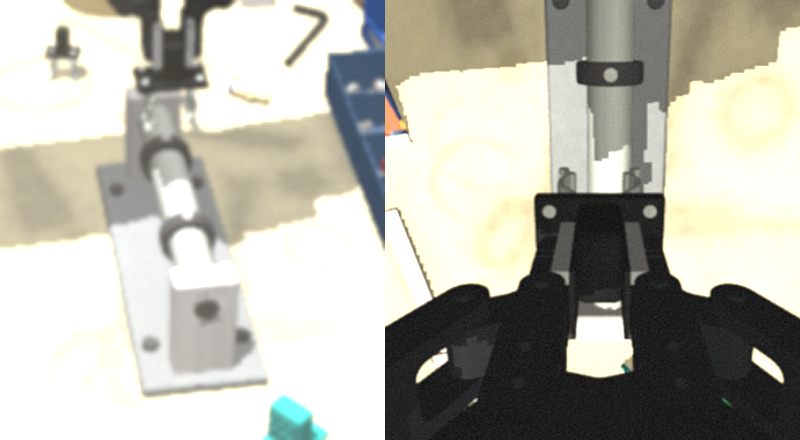

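The clip is held upright. The wrist view shows the rail centre about 10 px to the right of the clip's centre. Measuring the columns exactly.

Run:
```python
from h import *
import pickle
m=pickle.load(open('w5.pkl','rb'));im=cv2.imread('pics/w5.png').astype(int);g=im.sum(2)//3
for r in (115,125,135,150,165,185,200,215,230,245,255): print(r,' '.join(map(str,g[r,272:388:2])))
P=np.array(env.read_state()['ee_pos'])
print('proj rail_mid est',proj(m,(.549,.128,.07)),'collar +42.. est',proj(m,(.5515,.170,.07)),'tcp col z=.07',proj(m,P*[1,1,0]+[0,0,.07]))
s=env.camera_model('side')
for n,p in (('collar far c',(290+165*140/385,170+155*160/440)),('collar near',(290+187*140/385,170+238*160/440))):print(n,ray(s,p,.075))
```

```text
115 107 102 105 69 72 74 72 76 75 70 74 73 74 72 77 73 76 78 76 72 70 55 61 74 77 87 91 96 96 96 106 104 103 108 114 105 104 99 96 87 85 70 71 73 72 81 78 75 72 75 74 75 75 74 74 78 72 67
125 101 105 107 86 68 73 78 77 75 74 79 76 72 70 74 74 73 79 73 77 75 58 63 72 82 92 95 99 96 98 103 102 105 104 111 106 104 101 91 89 88 69 73 74 72 71 76 74 71 73 77 74 75 77 75 72 68 73
135 103 103 110 81 61 77 80 75 75 76 76 76 78 76 77 77 70 77 69 78 77 50 67 77 81 89 94 98 98 96 103 104 101 111 110 103 104 102 96 86 83 73 72 71 77 77 73 71 73 74 72 76 72 73 74 80 67 82
150 101 103 111 96 59 76 73 75 76 78 76 79 76 71 75 75 68 72 69 118 152 79 65 77 85 86 94 100 99 99 100 107 110 110 112 104 108 96 92 86 78 72 73 72 73 76 76 78 74 75 71 72 71 76 75 72 60 92
165 187 186 196 195 128 142 150 148 144 150 145 144 141 147 149 154 125 15 27 28 23 29 29 29 33 31 33 34 64 111 114 112 114 117 85 34 35 27 30 30 33 29 34 33 24 25 68 77 75 76 70 73 71 68 74 71 59 91
185 190 194 196 201 160 125 149 147 144 149 147 148 147 145 148 144 144 143 143 143 144 97 62 79 82 91 94 96 101 102 104 113 113 118 113 108 10
[... 650 characters left out ...]
0 172 161 138 111 79 72 71 73 71 77 132 139 143 140 135 142 136 138 123 88 160 160
245 186 185 183 177 164 139 133 145 147 107 67 57 58 98 144 141 146 145 144 142 141 114 126 145 161 173 183 193 193 190 197 196 197 196 185 179 170 155 131 101 56 50 55 59 67 76 68 73 73 110 135 141 135 139 100 121 153 159
255 187 181 175 168 163 135 124 142 142 71 49 58 73 72 88 93 86 138 137 138 145 119 123 144 159 172 184 191 190 192 195 198 194 195 183 179 139 74 91 84 57 61 51 48 62 73 74 68 71 112 139 137 137 127 91 147 187 183
proj rail_mid est [331.0615 239.0423] collar +42.. est [330.9043 180.8146] tcp col z=.07 [324.5163 236.9387]
collar far c [0.5519 0.1772 0.075 ]
collar near [0.5448 0.0755 0.075 ]
```

Rail centre minus clip centre is about 9 px at 1.4 px/mm, or +6.3 mm along tool y. The collar and base edges agree, and the yaw is within 0.5°. Aligning and lowering.

```bash
python3 -m handwheel '0 3 0 0 5; 0 6.3 0 0 5; 0 6.3 0 0 5; 0 6.3 15 0 5; 0 6.3 30 0 5; 0 6.3 42 0 5; 0 6.3 50 0 5; 0 6.3 53 0 5; 0 6.3 55 0 5; 0 6.3 55 0 5' 110
python3 - <<'E'
from h import *
s=env.read_state();print(s['ee_pos'],s['width'],s['contact_force'])
w=env.get_image('wrist')[:,:,::-1];a=env.get_image('side')[:,:,::-1]
cv2.imwrite('pics/w6.png',w)
f=cv2.convertScaleAbs(np.hstack([cv2.resize(a[180:300,310:415],(385,440),interpolation=2),cv2.resize(w[150:400,220:456],(415,440))]),alpha=1.2,beta=15)
cv2.imwrite('pics/c6.png',f)
E
```

```text
time_s: 8.65
ee_pos: [0.5508, 0.1303, 0.1078]
eef_rot: [[0.067, 0.998, 0.0], [0.998, -0.067, 0.0], [0.0, 0.0, -1.0]]
contact_force: [-0.4, 0.0, -0.7]
width: 0.0137
[0.5508 0.1303 0.1078] 0.013704649698541597 [-0.4274  0.0133 -0.707 ]
```

View pics/c6.png

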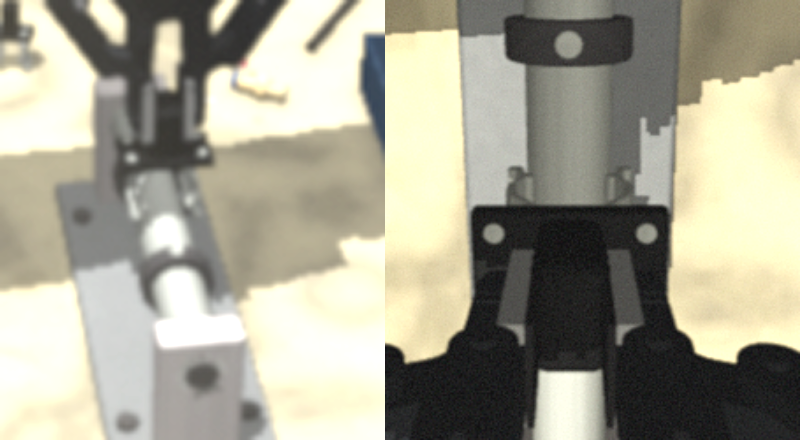

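Aligned: rail centre at column 568.5 and plate/arm centre at 571, so 0.7 mm apart. The clip is clear of the collars. Pushing down stepwise.

```bash
python3 -m handwheel '0 -0.6 5 0 5; 0 -0.6 10 0 5; 0 -0.6 14 0 5; 0 -0.6 17 0 5; 0 -0.6 19 0 5; 0 -0.6 19 0 5'
python3 -m handwheel '0 0 2 0 5; 0 0 4 0 5; 0 0 5 0 5; 0 0 5 0 5'
python3 -m handwheel '0 0 2 0 5; 0 0 4 0 5; 0 0 5 0 5; 0 0 5 0 5'
```

```text
time_s: 9.35
ee_pos: [0.5506, 0.1304, 0.089]
eef_rot: [[0.067, 0.998, 0.001], [0.998, -0.067, 0.0], [0.0, 0.001, -1.0]]
contact_force: [-0.1, 0.4, 3.8]
width: 0.0139
time_s: 9.75
ee_pos: [0.5505, 0.1304, 0.0839]
eef_rot: [[0.067, 0.998, 0.001], [0.998, -0.067, 0.0], [0.0, 0.001, -1.0]]
contact_force: [0.9, -0.1, 4.4]
width: 0.0136
time_s: 10.15
ee_pos: [0.55, 0.1303, 0.0782]
eef_rot: [[0.067, 0.998, -0.0], [0.998, -0.067, -0.0], [-0.0, -0.0, -1.0]]
contact_force: [0.7, 0.7, -1.0]
width: 0.0132
```

The force rose to 4.4 N and then reversed, so it has snapped past the widest point. Continuing to the seat.

```bash
python3 -m handwheel '0 0 2 0 5; 0 0 4 0 5; 0 0 5 0 5; 0 0 5 0 5'
python3 -m handwheel '0 0 1 0 5; 0 0 2 0 5; 0 0 2 0 5'
```

```text
time_s: 10.55
ee_pos: [0.5501, 0.1303, 0.0731]
eef_rot: [[0.067, 0.998, -0.0], [0.998, -0.067, -0.0], [-0.0, -0.0, -1.0]]
contact_force: [3.4, -0.4, -5.7]
width: 0.0138
time_s: 10.85
ee_pos: [0.5502, 0.1303, 0.0729]
eef_rot: [[0.067, 0.998, 0.001], [0.998, -0.067, -0.0], [0.0, 0.001, -1.0]]
contact_force: [-2.3, -0.8, 10.7]
width: 0.0135
```

Hard stop at 0.0729, against a predicted home reading of 0.0728, with force rising to 10.7 N. Releasing and backing off.

```bash
python3 -m handwheel '0 0 -2 0 5; 0 0 -2 0 25; 0 0 -2 0 45; 0 0 -2 0 45; 0 0 -2 0 45; 0 0 -15 0 45; 0 0 -45 0 45; 0 0 -80 0 45; 0 0 -110 0 45; 0 0 -120 0 45; 0 0 -120 0 45; 0 0 -120 0 45'
python3 - <<'E'
from h import *
w=env.get_image('wrist')[:,:,::-1];a=env.get_image('side')[:,:,::-1];c=env.get_image('scene')[:,:,::-1]
cv2.imwrite('pics/s7.png',a);cv2.imwrite('pics/w7.png',w)
f=cv2.convertScaleAbs(np.hstack([cv2.resize(a[170:300,300:420],(330,360),interpolation=2),cv2.resize(c[210:285,180:370],(470,186),interpolation=2) if 0 else cv2.copyMakeBorder(cv2.resize(c[205:305,190:370],(470,261),interpolation=2),0,99,0,0,0)]),alpha=1.2,beta=15)
g=cv2.resize(w[100:400,200:456],(205,240));f=cv2.copyMakeBorder(f,0,200,0,0,0);f[300:540,350:555]=g
cv2.imwrite('pics/c7.png',f)
E
```

```text
time_s: 12.05
ee_pos: [0.5496, 0.1303, 0.1904]
eef_rot: [[0.067, 0.998, -0.001], [0.998, -0.067, -0.0], [-0.0, -0.001, -1.0]]
contact_force: [0.2, 0.7, -1.0]
width: 0.0452
```

View pics/c7.png

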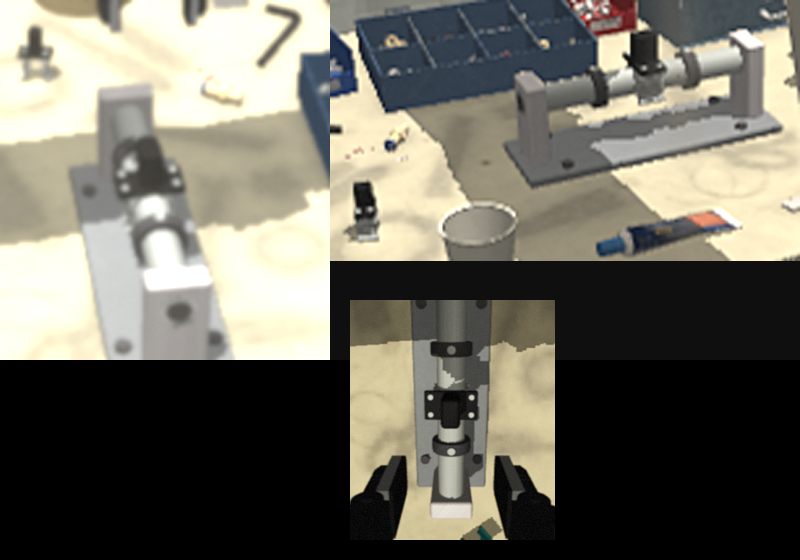

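The clip sits upright on the rail between the collars, with its arms closed below. The small clip still stands, and the gripper is clear. Handing in.

```bash
python3 -c "
from station import env
print(env.hand_in(), env.read_state()['time_s'])"
```

```text
the job is handed in; nothing more can be done
the job is handed in; nothing more can be done
```

The larger black clip is snapped onto the rail between the two collars with its tab up, and I've let go of it. I handed the job in at about 12 s.

**Seating:** the push rose to about 4.4 N, then the force reversed as the clip pulled itself home. It came to a hard stop at a reading of 0.0729 m, against a predicted 0.0728 m, and the force there rose to 10.7 N. That is well under the limits.

**Last pictures:** all three views show the clip upright between the collars and the gripper clear. The small clip still stands where it was. The pink, blue and turquoise look-alikes were not touched.

**Failed or disagreed:**
- **First grasp:** the fingers closed on nothing, just above the tab. The cameras put the fingertips about 20 mm higher than the reported tool height. I did not find the cause; I went lower and used height differences instead of absolute heights.
- **Side and wrist views:** they differed by about 6 mm along the rail, which the wide gap between the collars tolerated.
- **Grip width:** it read about 13.7 mm on the 16 mm tab, but the hold was firm throughout.

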